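# Clear the doser and set its pointer

### The job

A portafilter and a tamper have been left on the rinse doser, crowding its black knob. Move both into the shallow steel tray beside it, the portafilter lying flat on the tray floor and the tamper standing upright, set down gently and not dropped; then turn the knob until the doser's pointer lines up with the tip of the arrow-nosed clip (not the square one). Leave all the other things where they are.

Things in the scene. Friction and masses are not known exactly. Their poses are not given: they have to be found in the camera images.
- doser: rinse doser, fixed: a low grey box with a steel top, 210 (its x) x 270 (its y) x 50 mm high, two hose stubs at the back; origin under its centre, x to its back, y to its left, z up; flat top at z = 50 mm. A white scale runs along its y at x = 75 mm, y from -75 to 75 mm, with a low pointer on it
- doser_knob (a joint): angle of the doser's black round knob (rad, from -2.6 to 2.6), growing counter-clockwise seen from above; each radian moves the pointer 25 mm, counter-clockwise towards the doser's +y. Turns stiffly enough to stay put (about 0.05 N m)
- knob_top (a point): centre of the knob's top face; vertical axis; the knob is 38 mm across (skirt 40 mm) and 32 mm high, stands on the doser's top at the doser's (-10, -30) mm, its top 83 mm above the doser's underside
- pointer_tip (a point): tip of the dark steel needle (3 mm wide) that points to the doser's +x and slides along the doser's y as the knob turns; aligned means the same doser y as arrow_tip
- arrow_tip (a point): tip of the nose of the arrow-nosed steel clip, 18 mm wide, 20 mm deep and 8 mm high, fixed on the far edge of the scale, its axes parallel to the doser's; its nose points to the doser's -x, at the pointer
- square_clip: plain square-nosed steel clip of the same size on the same edge, not the mark; origin at the middle of the foot of its front edge
- tray: shallow steel tray, fixed: outside 278 (its x) x 218 (its y) mm, walls 4 mm thick with a 7 mm rolled rim, rim top 26 mm high, inner floor 270 x 210 mm at z = 4 mm; origin under its centre. A small cup already stands in it
- portafilter_1: portafilter lying rim down on the doser, 92 x 227 x 72 mm, about 0.5 kg: origin at the centre of its underside, z up; metal head 70 mm across and 50 mm high (spout higher) from y = 43 to 113 mm, black handle 28 mm wide (x), from y = -113 to 44 mm, z = 2 to 40 mm. It balances near the head end of the handle; grip the handle across x at y about 20 mm
- tamper: tamper standing upright on the doser: steel foot 58 mm across and 30 mm high, black handle up to 38 mm across from z = 30 to 90 mm, about 0.4 kg; origin at the centre of its underside
- cup_1: small cup standing in the tray, 61 (x) x 89 (y, with handle at -y) x 52 mm high, origin at the centre of its underside box; leave it
- brass_nipple: brass hex nipple on the doser, 26 x 48 (y) x 30 mm, origin centre of its underside; leave it
- marker: marker lying on the table, 18 x 135 (y) x 18 mm, origin centre of its underside; leave it
- gasket_1: black rubber gasket ring lying on the table, 72 mm across, 8 mm thick, origin centre of its underside; leave it
- ptfe_tape: roll of thread tape on the table, 54 mm across, 14 mm high, origin centre of its underside; leave it
- ball_valve: brass ball valve, 38 x 119 (y) x 56 mm, at the back of the table, origin centre of its underside; leave it
- basket_1: steel filter basket, 69 mm across, 26 mm high, at the back, origin centre of its underside; leave it
- milk_pitcher: steel milk pitcher, 90 x 127 x 104 mm, at the back, origin centre of its underside; leave it
Mind the look-alikes: they are no part of the job. Leave any orange look-alike of the tamper alone.

How it is judged:
On the way, in this order (a step that is already met when the one before it is completed fails the run):
1. the portafilter lies flat and the tamper stands upright on the tray floor (x of portafilter_1 in the frame of tray between -0.135 and 0.135 m and y of portafilter_1 in the frame of tray between -0.105 and 0.105 m and z of portafilter_1 in the frame of tray between -0.002 and 0.011 m and angle between each of portafilter_1, tamper's own z axis and vertical below 0.1 rad and linear speed of each of portafilter_1, tamper below 0.03 m/s and x of tamper in the frame of tray between -0.135 and 0.135 m and y of tamper in the frame of tray between -0.105 and 0.105 m and z of tamper in the frame of tray between -0.002 and 0.011 m), for 0.2 s.
2. after that, the pointer is brought within 4 mm of the arrow clip's tip, along the scale (y of pointer_tip in the frame of arrow_tip between -0.004 and 0.004 m), for 0.2 s.
At the end, for the whole second after the job is handed in: The portafilter lies flat (within 0.1 rad) and the tamper stands upright (within 0.1 rad) on the floor of the tray, at rest; the pointer is within 4 mm of the arrow clip's tip along the scale and the knob is still (all of step 1 and all of step 2 and velocity of joint doser_knob between -0.05 and 0.05 rad/s); the robot touches nothing.
It fails at once if the portafilter or the tamper is let go over the tray more than 25 mm above its floor ((z of portafilter_1 in the frame of tray above 0.029 m and contact force between the fingers and portafilter_1 below 0.1 N and x of portafilter_1 in the frame of tray between -0.135 and 0.135 m and y of portafilter_1 in the frame of tray between -0.105 and 0.105 m) or (z of tamper in the frame of tray above 0.029 m and contact force between the fingers and tamper below 0.1 N and x of tamper in the frame of tray between -0.135 and 0.135 m and y of tamper in the frame of tray between -0.105 and 0.105 m)).
It fails at once if any other loose thing (the small cup in the tray, the brass nipple, the marker, the gasket, the tape roll, the ball valve, the filter basket, the milk pitcher) is moved more than 25 mm (distance of any of cup_1, brass_nipple, marker, gasket_1, ptfe_tape, ball_valve, basket_1, milk_pitcher from where it was at the start of the episode above 0.025 m).
It also fails if it takes over 72 s, if anything falls off the work surface, if the arm or the gripper's body presses on something with over 40 N, if the wrist force passes 120 N, or if a joint passes its speed limit or range.

### The arm

A 6-joint arm with a two-finger parallel gripper is mounted at the origin on a cart in front of the work surface, level with it; the furniture and walls round the work are solid. World frame = base frame: x ahead of the robot, y to its left, z up, the work surface at z = 0. Lengths are in m, angles in rad, forces in N, time in s.
With the tool pointing down it reaches from about 0.3 to 0.775 m from the base axis. Payload 14.6 kg.
Tool frame: the origin (TCP) lies midway between the tips of the shut fingers; the grasp point (between the pads) lies 19 mm behind it (ctrl.pinch_z is the z of the grasp point in the tool frame, in m); z points along the fingers, y is the line along which they close (so a half turn about z gives the same grasp; the last joint's range is limited). The gripper opens to 94 mm and grips with 3 to 60 N. Pads are 16 mm wide; open, the fingers measure 119 mm over their backs; the gripper's body (75 mm by 177 mm) begins 78 mm behind the grasp point.
Start: joints at [1.252, 0.3, 1.521, -0, 1.321, -0.067], TCP at [0.137, 0.533, 0.205] pointing down, gripper open.
Joint ranges: [-3.03, 3.03], [-0.79, 2.21], [0.23, 2.52], [-1.04, 4.18], [0, 3.07], [-2.55, 2.55]. Speed limits (rad/s): [2.22, 2.22, 2.57, 3.14, 3.14, 3.14].

### API

Orientations are given as [roll, pitch, yaw] about the fixed x, y, z axes, in that order (R = Rz(yaw) Ry(pitch) Rx(roll)).
In Python, from station import ctrl, camera, ticket gives the robot as it stands. The module is installed in compiled form; this text tells all that it offers.
- The arm moves only by the shell command python3 -m inch 'ROWS' [FORCE]. ROWS is text: rows parted by semicolons, each of 7 numbers parted by spaces: the opening, from -1 (shut) to 1 (fully open), then the shift along the tool's x, y, z in units of 0.03 m (1.0 is 0.03 m), then the turn, a rotation vector about the tool's x, y, z in units of 10 degrees (1.0 is 10 degrees). In form: grip dx dy dz rx ry rz; .... A call has 1 to 10 rows; each row shifts and turns the commanded pose from where the row before left it, along the tool's axes as they then stand; what a row does not reach is not made up. A row lasts 1/8 s, in which the tool goes at most 62.5 mm and 10.7 degrees, less where a joint would pass 70% of its speed; a pose out of reach is approached as far as the arm can. A call with a number of a shift or a turn outside -1 to 1 is refused whole. A call with a gripper value outside its range is refused whole. The fingers move at their own pace and stop on an object; FORCE is the grip in N (left out, the last holds). Time passes only in rows, so rows that do not move let the fingers close. It gives the time, the measured TCP pose, the force, the opening and the grip force at its end, in the units of the state.
- ctrl.get_obs(): the state, without advancing time (a new reading comes with each control period).
- camera(name): name is "scene" or "top"; returns a dict with "img" (420x560x3 uint8, blue, green, red), "range_z" (420x560 float32, m along the optical axis (not along the pixel's ray), 0 where there is no reading), "intrinsics" (3x3 intrinsics, pixels), "view" (4x4, takes a point from world to camera coordinates). Camera axes: x right, y down, z forward; pixel columns grow to the right and rows downward; lengths in m; the calibration is good to about 2 mm. A picture is of the moment at which its call begins.
- ticket.hand_in(): hands the job in; it is judged then, once.
The state is a dict: "time_s": time; "qpos": joint angles; "joint_vel": joint speeds; "tau": joint torques, N m; "ee_pos": TCP position; "eef_rot": TCP orientation; "force": force on the tool from outside, world axes, zero at the start; "moment": the same for the moment, N m; "grip_width": finger opening in m; "grip_force": force on a finger pad.
Only numpy, scipy, OpenCV 4.12 (cv2) and the standard library are available. Lean on these libraries where they do the work, as an engineer would, in place of code of your own. Each camera call takes 0.05 s, during which the arm holds its last target. There are 200 camera calls.

## Working session

There is one attempt and no reset: what is moved stays moved. The work goes in short steps, Python scripts to look and compute and a shell command to move; the robot and the scene stay as the last step left them, time stands still between calls to the robot, and variables do not carry over. Pictures are saved under pics/ and viewed, at most 10 in all, crops included, and the job is handed in when it is done.

```bash
mkdir -p pics; cat > h.py <<'E'
import numpy as np,cv2
from station import ctrl,camera
def snap(n,f=None):
    c=camera(n)
    np.savez(f'/tmp/{n}.npz',**{k:np.array(c[k]) for k in('img','range_z','intrinsics','view')})
    if f: cv2.imwrite(f'pics/{f}.png',c['img'])
    return c
def load(n): return dict(np.load(f'/tmp/{n}.npz'))
def cloud(c):
    z=c['range_z'];K=c['intrinsics'];h,w=z.shape
    u,v=np.meshgrid(np.arange(w),np.arange(h))
    P=np.stack([(u-K[0,2])/K[0,0]*z,(v-K[1,2])/K[1,1]*z,z,np.ones_like(z)],-1)
    W=(P@np.linalg.inv(c['view']).T)[...,:3]; W[z==0]=np.nan
    return W
def plane(c,u,v,z):
    K=c['intrinsics'];T=np.linalg.inv(c['view'])
    d=T[:3,:3]@np.array([(u-K[0,2])/K[0,0],(v-K[1,2])/K[1,1],1]);o=T[:3,3]
    return o+d*(z-o[2])/d[2]
E
python3 - <<'E'
from h import *
for n in('scene','top'):
    c=snap(n,n+'0');print(c['intrinsics'],c['view'])
print(ctrl.get_obs(),ctrl.pinch_z)
E
```

```text
[[518.4173594    0.         279.88017456]
 [  0.         518.4173594  210.46911785]
 [  0.           0.           1.        ]] [[ 0.50762664 -0.86155977 -0.00547346 -0.29580687]
 [-0.65132164 -0.37958127 -0.65703742  0.42646349]
 [ 0.56399939  0.33709468 -0.75383809  1.31507233]
 [ 0.          0.          0.          1.        ]]
[[408.29263437   0.         278.42908464]
 [  0.         408.29263437 208.40915414]
 [  0.           0.           1.        ]] [[-0.03320928 -0.99942945  0.006158    0.04054613]
 [-0.97028332  0.03076199 -0.24000828  0.57341332]
 [ 0.23968191 -0.01394551 -0.97075131  0.8746042 ]
 [ 0.          0.          0.          1.        ]]
{'time_s': 0.1, 'qpos': array([ 1.25238712e+00,  3.00383913e-01,  1.52150431e+00,  2.05123020e-05,
        1.32071756e+00, -6.65960869e-02]), 'joint_vel': array([-0.00137191, -0.0022118 , -0.00236429, -0.00166359, -0.0002148 ,
        0.0010835 ]), 'tau': array([ 1.90088402e-03, -5.32633674e+01, -3.53284121e+01,  7.09588523e-02,
        2.35830678e-02, -1.10042076e-04]), 'ee_pos': array([0.13696033, 0.53243279, 0.20496663]), 'eef_rot': array([-3.14058309e+00, -8.72458565e-05,  2.88977441e+00]), 'force': array([-0.47018923, -0.31148347, -0.26002051]), 'moment': array([0.00216941, 0.01714972, 0.03125574]), 'grip_force': 0.0, 'grip_width': 0.09391439927181752} -0.0188
```

View pics/top0.png

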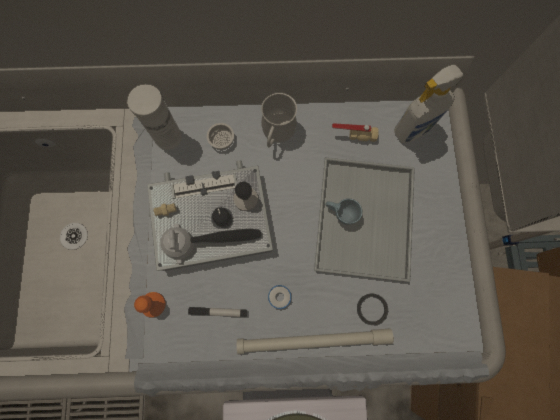

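View pics/scene0.png

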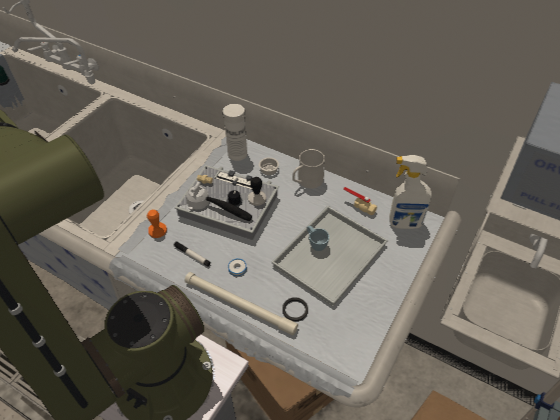

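Top view: the doser is near (210,220), the portafilter runs from its head at (176,241) to the handle end at (262,235), the knob is at (222,217) and the tamper at (244,192). The tray is at (365,220) with the cup at (347,211). The orange look-alike at (150,303) stays put. The scene view agrees with this.

```bash
python3 - <<'E'
from h import *
t=load('top');s=load('scene')
a=cv2.resize(t['img'][155:275,140:280],None,fx=4,fy=4,interpolation=cv2.INTER_CUBIC)
b=cv2.resize(s['img'][160:240,170:285],None,fx=4.87,fy=4.87,interpolation=cv2.INTER_CUBIC)
cv2.imwrite('pics/topc.png',cv2.convertScaleAbs(a,alpha=1.5));cv2.imwrite('pics/scenec.png',cv2.convertScaleAbs(b,alpha=1.5))
W=cloud(t)
np.set_printoptions(precision=4,suppress=True)
for n,u,v in [('tamper top',243,189),('knob',222,217),('pf head',176,241),('handle',225,237),('handle end',258,235),('handle near head',198,240),('nipple',165,209),('doser tl',152,185),('doser bl',160,265),('doser br',268,235),('doser tr',257,172),('tray tl',324,161),('tray tr',411,166),('tray br',408,280),('tray bl',319,274),('tray floor',370,250),('table',300,250),('cup',347,211),('can',148,95),('pitcher',279,105)]:
    print(n,W[v,u])
E
```

```text
tamper top [0.6023 0.0979 0.1413]
knob [0.5549 0.1504 0.084 ]
pf head [0.5006 0.249  0.0998]
handle [0.508  0.1431 0.089 ]
handle end [0.5133 0.0704 0.0713]
handle near head [0.5032 0.203  0.0889]
nipple [0.5797 0.2819 0.076 ]
doser tl [0.6462 0.3217 0.0509]
doser bl [0.4544 0.2946 0.0549]
doser br [0.5161 0.048  0.0516]
doser tr [0.6716 0.0704 0.0496]
tray tl [ 0.713  -0.1     0.0003]
tray tr [ 0.6923 -0.3216  0.001 ]
tray br [ 0.4042 -0.2748  0.0248]
tray bl [ 0.4269 -0.071  -0.0012]
tray floor [ 0.4797 -0.1967  0.006 ]
table [ 0.4857 -0.0279  0.0019]
cup [ 0.5769 -0.1472  0.0115]
can [0.7979 0.2919 0.2023]
pitcher [0.8526 0.011  0.0406]
```

View pics/topc.png

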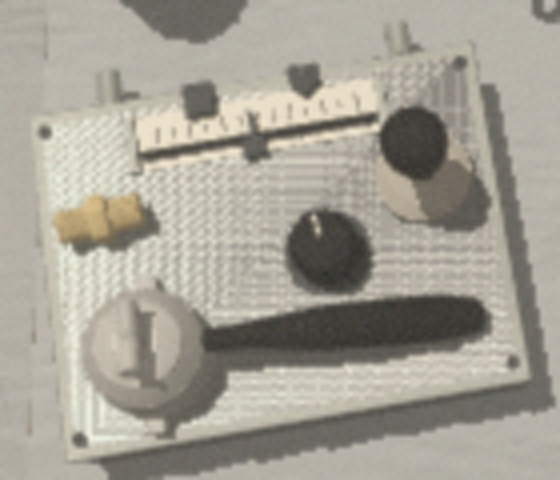

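View pics/scenec.png

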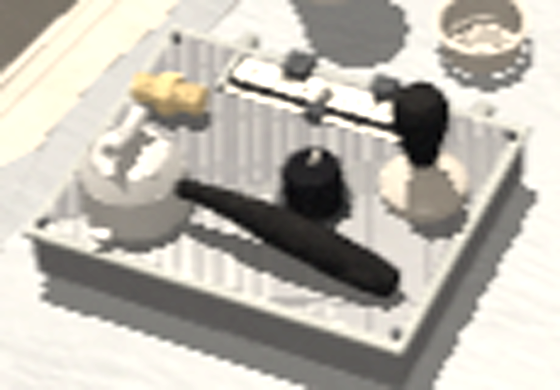

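The crops show the square clip at topc (200,100), the arrow clip with its nose at (305,95), and the pointer near (252,115). The handle runs from (205,340) to (488,315). Next I'll take metric measurements from both views.

```bash
python3 - <<'E'
from h import *
np.set_printoptions(precision=4,suppress=True)
t=load('top');s=load('scene')
f=lambda u,v,z:plane(t,140+u/4-.4,155+v/4-.4,z)
C=np.array([f(35,118,.05),f(475,43,.05),f(528,380,.05),f(68,458,.05)]);print('doser corners',C[:,:2])
c=C.mean(0);ax=(C[0]+C[1]-C[2]-C[3]);ya=np.arctan2(ax[1],ax[0]);print('doser c,yaw',c,ya,np.linalg.norm(C[0]-C[1]),np.linalg.norm(C[0]-C[3]))
R=np.array([[np.cos(ya),-np.sin(ya)],[np.sin(ya),np.cos(ya)]])
k=c[:2]+R@[-.01,-.03];print('knob exp',k,'meas',f(325,245,.083))
for n,u,v in[('ptr',250,115),('arrow',305,96),('sq',203,115)]: print(n,(f(u,v,.055)[:2]-c[:2])@R)
W={n:cloud(x) for n,x in(('top',t),('scene',s))}
def pts(n,x,lo,hi,ctr,r,dark):
    w=W[n];g=x['img'].max(-1);m=(w[...,2]>lo)&(w[...,2]<hi)&(np.hypot(w[...,0]-ctr[0],w[...,1]-ctr[1])<r)
    if dark: m&=g<75
    return w[m]
for n,x in(('top',t),('scene',s)):
    for nm,lo,hi,ctr,r,d in[('handle',.06,.1,(.511,.135),.085,1),('head',.085,.11,(.5,.25),.06,0),('spout',.11,.15,(.5,.25),.06,0),('tamperhandle',.1,.16,(.6,.1),.05,0),('tamperfoot',.07,.085,(.6,.1),.05,0),('knob',.078,.09,(.555,.15),.03,1),('cup',.02,.08,(.57,-.14),.06,0)]:
        p=pts(n,x,lo,hi,ctr,r,d)
        if nm=='handle': p=p[np.hypot(p[:,0]-.555,p[:,1]-.15)>.028]
        if len(p)>5:
            print(n,nm,len(p),'mean',p.mean(0),'lo',p.min(0),'hi',p.max(0))
            if nm=='handle': print(' fit x=a*y+b',np.polyfit(p[:,1],p[:,0],1))
# tray rim
w=W['top'];m=((w[...,2]>.018)&(w[...,2]<.035)&(w[...,1]<-.05)&(w[...,1]>-.35)&(w[...,0]>.38)&(w[...,0]<.75)&(np.hypot(w[...,0]-.575,w[...,1]+.145)>.07))
p=w[m].astype(np.float32);r=cv2.minAreaRect(p[:,:2]);print('tray',r,len(p),cv2.boxPoints(r))
g=plane
print('tray corners px',[plane(t,u,v,.026)[:2] for u,v in((324,161),(411,166),(408,280),(319,274))])
fl=w[(np.hypot(w[...,0]-.48,w[...,1]+.2)<.03)];print('floor z',np.nanmedian(fl[:,2]))
E
```

```text
doser corners [[0.649  0.3308]
 [0.6883 0.0667]
 [0.482  0.0406]
 [0.4459 0.3033]]
doser c,yaw [0.5663 0.1854 0.05  ] 0.1300427068500697 0.2669423717583378 0.2049426719216289
knob exp [0.5603 0.1543] meas [0.5579 0.1532 0.083 ]
ptr [0.0804 0.0057]
arrow [ 0.0869 -0.0281]
sq [0.0849 0.0334]
top handle 674 mean [0.5121 0.135  0.0822] lo [0.4992 0.0657 0.0601] hi [0.5799 0.2194 0.0951]
 fit x=a*y+b [-0.0988  0.5254]
top head 637 mean [0.5    0.2465 0.0942] lo [0.4694 0.1901 0.085 ] hi [0.5349 0.2859 0.1085]
top spout 103 mean [0.5022 0.2534 0.1196] lo [0.4811 0.2481 0.1109] hi [0.5213 0.2602 0.1255]
top tamperhandle 243 mean [0.6014 0.0982 0.1355] lo [0.5862 0.081  0.1001] hi [0.6216 0.1165 0.1435]
top tamperfoot 13 mean [0.5942 0.0995 0.0728] lo [0.5723 0.0895 0.0703] hi [0.6014 0.1397 0.0784]
top knob 206 mean [0.5584 0.1544 0.084 ] lo [0.5411 0.1369 0.0784] hi [0.5787 0.1733 0.0896]
top cup 449 mean [ 0.5746 -0.137   0.0419] lo [ 0.5375 -0.1728  0.0201] hi [ 0.5984 -0.0806  0.0602]
scene handle 341 mean [0.5082 0.1318 0.0796] lo [0.4968 0.0636 0.0604] hi [0.5299 0.2187 0.0962]
 fit x
[... 169 characters left out ...]
48   0.2459 0.1102] hi [0.5217 0.2601 0.1236]
scene tamperhandle 141 mean [0.5968 0.0941 0.1285] lo [0.5836 0.0774 0.1004] hi [0.6175 0.1172 0.1446]
scene tamperfoot 17 mean [0.5979 0.0961 0.0767] lo [0.5929 0.0867 0.0701] hi [0.6132 0.1091 0.0849]
scene knob 89 mean [0.5556 0.1515 0.0828] lo [0.538  0.1331 0.0781] hi [0.5755 0.1739 0.089 ]
scene cup 352 mean [ 0.5706 -0.1353  0.0407] lo [ 0.5324 -0.1743  0.0203] hi [ 0.5961 -0.0817  0.0639]Traceback (most recent call last):
  File "<stdin>", line 24, in <module>
cv2.error: OpenCV(4.12.0) /io/opencv/modules/imgproc/src/convhull.cpp:143: error: (-215:Assertion failed) total >= 0 && (depth == CV_32F || depth == CV_32S) in function 'convexHull'
```

```bash
python3 - <<'E'
from h import *
np.set_printoptions(precision=4,suppress=True)
t=load('top');w=cloud(t)
m=((w[...,2]>.018)&(w[...,2]<.035)&(w[...,1]<-.05)&(w[...,1]>-.35)&(w[...,0]>.38)&(w[...,0]<.75)&(np.hypot(w[...,0]-.575,w[...,1]+.145)>.07))
p=np.ascontiguousarray(w[m][:,:2]).astype(np.float32);r=cv2.minAreaRect(p);print('tray',r,len(p),cv2.boxPoints(r))
print(np.array([plane(t,u,v,.026)[:2] for u,v in((324,161),(411,166),(408,280),(319,274))]))
fl=w[(np.hypot(w[...,0]-.48,w[...,1]+.2)<.03)];print('floor z',np.nanmedian(fl[:,2]))
m=(w[...,2]>.06)&(w[...,0]>.4)
for y in (0,-.05,-.1,-.15,-.2,-.25,-.3,-.35):
    q=w[m&(abs(w[...,1]-y)<.025)&(w[...,0]>.62)];print(y,q.min(0) if len(q) else 0,q.max(0) if len(q) else 0)
E
```

```text
tray ((0.5576694011688232, -0.1886284053325653), (0.22520016133785248, 0.28544431924819946), 81.49207305908203) 1291 [[ 0.3999 -0.2789]
 [ 0.6822 -0.3211]
 [ 0.7155 -0.0984]
 [ 0.4332 -0.0562]]
[[ 0.7035 -0.0965]
 [ 0.6836 -0.3126]
 [ 0.4042 -0.2744]
 [ 0.4247 -0.068 ]]
floor z 0.004737082316921604
0 [ 0.7667 -0.025   0.0601] [0.9043 0.025  0.3498]
-0.05 [ 0.7994 -0.075   0.0602] [ 0.9048 -0.025   0.3487]
-0.1 [ 0.8735 -0.1249  0.0601] [ 0.904  -0.075   0.3473]
-0.15 [ 0.8736 -0.175   0.0602] [ 0.9041 -0.125   0.3452]
-0.2 [ 0.7754 -0.225   0.0602] [ 0.9043 -0.175   0.3442]
-0.25 [ 0.7594 -0.2749  0.0601] [ 0.9041 -0.225   0.342 ]
-0.3 [ 0.7516 -0.325   0.0602] [ 0.9041 -0.275   0.3394]
-0.35 [ 0.7564 -0.375   0.06  ] [ 0.9043 -0.325   0.3384]
```

```bash
cat > go.py <<'E'
import sys,numpy as np
from station import ctrl
from scipy.spatial.transform import Rotation as R
o=ctrl.get_obs();x,y,z,yaw=map(float,sys.argv[1:5])
A=R.from_euler('xyz',o['eef_rot']);T=R.from_euler('xyz',[np.pi,0,yaw])
print('shift now',np.round(A.inv().apply(np.array([x,y,z])-o['ee_pos'])/.03,2),'after turn',np.round(T.inv().apply(np.array([x,y,z])-o['ee_pos'])/.03,2),'turn',np.round(np.degrees((A.inv()*T).as_rotvec())/10,2))
print('t',o['time_s'],'F',np.round(o['force'],1),'w',round(o['grip_width'],4),'gf',round(o['grip_force'],1),'pos',np.round(o['ee_pos'],4),'rot',np.round(o['eef_rot'],3),'q6',round(o['qpos'][5],2))
E
python3 -m inch '1 0 0 0 0 0 1;1 0 0 0 0 0 1;1 0 0 0 0 0 1;1 0 0 0 0 0 1;1 0 0 0 0 0 1;1 0 0 0 0 0 1;1 0 0 0 0 0 1' 40
python3 go.py 0.600 0.0965 0.175 1.66
```

```text
time_s: 0.98
ee_pos: [0.137, 0.5325, 0.2051]
eef_rot: [-3.141, 0.001, 1.662]
force: [-0.6, 0.3, -0.1]
grip_width: 0.0937
grip_force: 0.0
shift now [-15.88  14.04   1.01] after turn [-15.85  14.08   1.  ] turn [-0.    0.    0.01]
t 0.975 F [-0.6  0.3 -0.1] w 0.0937 gf 0.0 pos [0.137  0.5325 0.2051] rot [-3.141e+00  1.000e-03  1.662e+00] q6 1.16
```

```bash
python3 -m inch '1 -1 .88 0 0 0 0;1 -1 .88 0 0 0 0;1 -1 .88 0 0 0 0;1 -1 .88 0 0 0 0;1 -1 .88 0 0 0 0;1 -1 .88 0 0 0 0;1 -1 .88 0 0 0 0;1 -1 .88 0 0 0 0'>/dev/null; python3 -m inch '1 -1 .88 0 0 0 0;1 -1 .88 0 0 0 0;1 -1 .88 0 0 0 0;1 -1 .88 0 0 0 0;1 -1 .88 0 0 0 0;1 -1 .88 0 0 0 0;1 -1 .88 0 0 0 0;1 -.88 .88 0 0 0 0;1 0 0 1 0 0 0;1 0 0 0 0 0 0'
python3 go.py 0.600 0.0965 0.098 1.66
```

```text
time_s: 3.22
ee_pos: [0.6027, 0.0992, 0.1731]
eef_rot: [-3.137, 0.0, 1.668]
force: [-0.9, 0.4, 0.6]
grip_width: 0.0941
grip_force: 0.0
shift now [-0.08 -0.09  2.5 ] after turn [-0.08 -0.1   2.5 ] turn [-0.03  0.    0.04]
t 3.225 F [-0.9  0.4  0.6] w 0.0941 gf 0.0 pos [0.6027 0.0992 0.1731] rot [-3.137  0.     1.668] q6 0.01
```

```bash
python3 -m inch '1 -.05 -.08 .7 0 0 0;1 0 0 .7 0 0 0;1 0 0 .7 0 0 0;1 0 0 .35 0 0 0;1 0 0 0 0 0 0' >/dev/null; python3 -m inch '0 0 0 0 0 0 0;-.3 0 0 0 0 0 0;-1 0 0 0 0 0 0;-1 0 0 0 0 0 0;-1 0 0 0 0 0 0;-1 0 0 0 0 0 0;-1 0 0 0 0 0 0' 35
python3 go.py 0.4774 -0.1365 0.098 1.66
```

```text
time_s: 4.72
ee_pos: [0.6017, 0.0978, 0.1021]
eef_rot: [3.141, -0.0, 1.668]
force: [1.9, -0.1, 0.9]
grip_width: 0.0357
grip_force: 35.0
shift now [-7.37 -4.88  0.13] after turn [-7.41 -4.82  0.14] turn [ 0.   -0.    0.05]
t 4.725 F [ 1.9 -0.1  0.9] w 0.0357 gf 35.0 pos [0.6017 0.0978 0.1021] rot [ 3.141 -0.     1.668] q6 0.0
```

```bash
python3 -m inch '-1 0 0 -.5 0 0 0;-1 0 0 -.8 0 0 0;-1 0 0 -.7 0 0 0;-1 -.5 -.3 0 0 0 0;-1 -1 -.66 0 0 0 0;-1 -1 -.66 0 0 0 0;-1 -1 -.66 0 0 0 0;-1 -1 -.66 0 0 0 0;-1 -1 -.66 0 0 0 0;-1 -1 -.66 0 0 0 0'>/dev/null;  python3 -m inch '-1 -.6 -.5 0 0 0 0;-1 -.25 -.1 0 0 0 0;-1 0 0 .6 0 0 0;-1 0 0 .8 0 0 0;-1 0 0 .5 0 0 0;-1 0 0 0 0 0 0'
python3 go.py 0.4774 -0.1365 0.0561 1.66
python3 - <<'E'
from h import *
s=snap('scene','s1')
t=snap('top','t1')
a=np.hstack([cv2.resize(s['img'][180:330,180:400],(400,273)),cv2.resize(t['img'][140:290,300:420],(320,400))[:273*0+400][:273]])
cv2.imwrite('pics/m1.png',a)
E
```

```text
time_s: 6.72
ee_pos: [0.4773, -0.1355, 0.104]
eef_rot: [-3.14, -0.001, 1.668]
force: [-0.1, 0.1, -2.6]
grip_width: 0.0361
grip_force: 35.0
shift now [-0.03  0.    1.6 ] after turn [-0.03  0.    1.6 ] turn [-0.01 -0.01  0.05]
t 6.725 F [-0.1  0.1 -2.6] w 0.0361 gf 35.0 pos [ 0.4773 -0.1355  0.104 ] rot [-3.140e+00 -1.000e-03  1.668e+00] q6 -0.45
```

View pics/m1.png

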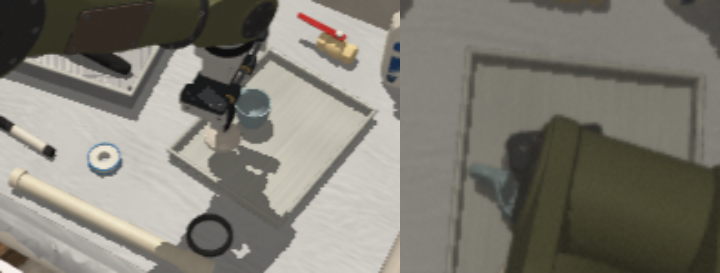

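The tamper is held upright above the near-left part of the tray, at (220,138) in the left panel, and it is clear of the cup. I'll lower it.

```bash
python3 -m inch '-1 0 0 .5 0 0 0;-1 0 0 .5 0 0 0;-1 0 0 .3 0 0 0;-1 0 0 .2 0 0 0;-1 0 0 .1 0 0 0;-1 0 0 0 0 0 0'
python3 go.py 0.4774 -0.1365 0.0561 1.66
```

```text
time_s: 7.58
ee_pos: [0.4778, -0.1358, 0.057]
eef_rot: [3.142, 0.0, 1.668]
force: [-0.6, -0.2, -3.4]
grip_width: 0.0355
grip_force: 35.0
shift now [-0.02 -0.02  0.03] after turn [-0.02 -0.02  0.03] turn [0.   0.   0.05]
t 7.575 F [-0.6 -0.2 -3.4] w 0.0355 gf 35.0 pos [ 0.4778 -0.1358  0.057 ] rot [3.142 0.    1.668] q6 -0.45
```

```bash
python3 -m inch '-1 0 0 .04 0 0 0;-1 0 0 .04 0 0 0;-1 0 0 .04 0 0 0;-1 0 0 0 0 0 0'
python3 go.py 0.4774 -0.1365 0.0561 1.66
```

```text
time_s: 8.07
ee_pos: [0.4793, -0.1363, 0.0554]
eef_rot: [3.138, 0.002, 1.668]
force: [0.1, 0.6, 16.2]
grip_width: 0.0356
grip_force: 35.0
shift now [ 0.   -0.06 -0.02] after turn [ 0.   -0.06 -0.02] turn [0.02 0.01 0.05]
t 8.075 F [ 0.1  0.6 16.2] w 0.0356 gf 35.0 pos [ 0.4793 -0.1363  0.0554] rot [3.138e+00 2.000e-03 1.668e+00] q6 -0.45
```

```bash
python3 -m inch '-1 0 0 -.05 0 0 0;-.1 0 0 0 0 0 0;.2 0 0 0 0 0 0;.2 0 0 0 0 0 0;.2 0 0 -.5 0 0 0;.2 0 0 -.8 0 0 0;.2 0 0 -1 0 0 0;.2 0 0 -1 0 0 0;.2 0 0 -.7 0 0 0;.2 0 0 0 0 0 0'
python3 go.py 0.506 0.193 0.15 1.66
```

```text
time_s: 9.32
ee_pos: [0.4784, -0.136, 0.1768]
eef_rot: [3.139, 0.001, 1.668]
force: [-0.2, 0.1, -0.3]
grip_width: 0.0563
grip_force: 0.0
shift now [10.83  1.98  0.88] after turn [10.84  1.9   0.89] turn [0.02 0.01 0.05]
t 9.325 F [-0.2  0.1 -0.3] w 0.0563 gf 0.0 pos [ 0.4784 -0.136   0.1768] rot [3.139e+00 1.000e-03 1.668e+00] q6 -0.45
```

```bash
python3 -m inch '.2 1 .2 0 0 0 0;.2 1 .2 0 0 0 0;.2 1 .2 0 0 0 0;.2 1 .2 0 0 0 0;.2 1 .2 0 0 0 0;.2 1 .2 0 0 0 0;.2 1 .2 0 0 0 0;.2 1 .2 0 0 0 0;.2 1 .2 0 0 0 0;.2 1 .15 0 0 0 0' >/dev/null;python3 -m inch '.2 .8 0 0 0 0 0;.2 0 0 0 0 0 0'; python3 go.py 0.506 0.193 0.15 1.66
python3 - <<'E'
from h import *
for n in('top','scene'):
    c=dict(camera(n)) if 0 else None
t=cv2.imread('pics/top0.png');
import numpy as np
from station import camera
E
python3 - <<'E'
import sys;sys.argv=['']
from h import *
# stored start pictures were overwritten by t1/s1; handle still unmoved in t1 if unobstructed
for n in('top','scene'):
    c=load(n);w=cloud(c);g=c['img'].max(-1)
    for y in np.arange(.07,.22,.015):
        m=(abs(w[...,1]-y)<.005)&(w[...,0]>.485)&(w[...,0]<.53)&(w[...,2]>.056)&(w[...,2]<.11)&(g<75)
        p=w[m]
        if len(p)>3: print(n,round(y,3),len(p),'x',p[:,0].min().round(4),p[:,0].max().round(4),'z',np.percentile(p[:,2],[5,95]).round(4))
E
```

```text
time_s: 10.82
ee_pos: [0.5039, 0.1932, 0.1739]
eef_rot: [-3.14, 0.0, 1.67]
force: [-0.2, -0.3, -0.3]
grip_width: 0.0563
grip_force: 0.0
shift now [-0.01  0.07  0.8 ] after turn [-0.01  0.07  0.8 ] turn [-0.01  0.    0.06]
t 10.825 F [-0.2 -0.3 -0.3] w 0.0563 gf 0.0 pos [0.5039 0.1932 0.1739] rot [-3.14  0.    1.67] q6 0.2
top 0.07 38 x 0.5079 0.5254 z [0.0632 0.0747]
top 0.085 44 x 0.5046 0.5278 z [0.0705 0.0795]
top 0.1 51 x 0.5025 0.5282 z [0.0699 0.0827]
top 0.115 55 x 0.5013 0.5249 z [0.0742 0.0859]
top 0.13 55 x 0.5006 0.5251 z [0.0772 0.0885]
top 0.145 49 x 0.5001 0.5233 z [0.0803 0.0906]
top 0.16 46 x 0.499 0.5203 z [0.0803 0.0919]
top 0.175 35 x 0.5004 0.5183 z [0.0844 0.0916]
top 0.19 32 x 0.501 0.5143 z [0.0853 0.0913]
top 0.205 26 x 0.4996 0.5123 z [0.0814 0.0902]
scene 0.07 23 x 0.5072 0.5283 z [0.0609 0.0699]
scene 0.085 30 x 0.502 0.524 z [0.061 0.079]
scene 0.1 30 x 0.5012 0.5253 z [0.0649 0.0831]
scene 0.115 20 x 0.498 0.5166 z [0.0687 0.0851]
scene 0.13 9 x 0.4995 0.5046 z [0.0687 0.0821]
scene 0.145 5 x 0.4969 0.506 z [0.0685 0.0796]
```

```bash
python3 -m inch '.2 -.05 .1 .8 0 0 0;.2 0 0 .8 0 0 0;.2 0 0 .8 0 0 0;.2 0 0 .7 0 0 0;.2 0 0 .4 0 0 0;.2 0 0 .25 0 0 0;.2 0 0 0 0 0 0'; python3 -m inch '-.3 0 0 0 0 0 0;-1 0 0 0 0 0 0;-1 0 0 0 0 0 0;-1 0 0 0 0 0 0;-1 0 0 0 0 0 0' 50
python3 go.py 0.506 0.193 0.15 1.66
```

```text
time_s: 11.7
ee_pos: [0.5076, 0.1909, 0.0623]
eef_rot: [-3.141, 0.0, 1.668]
force: [0.4, -0.5, -0.4]
grip_width: 0.0565
grip_force: 0.0
time_s: 12.32
ee_pos: [0.5077, 0.1911, 0.0624]
eef_rot: [3.141, 0.0, 1.668]
force: [-0.2, 0.1, 0.6]
grip_width: 0.0164
grip_force: 49.8
shift now [ 0.07 -0.05 -2.92] after turn [ 0.07 -0.05 -2.92] turn [0.   0.   0.05]
t 12.325 F [-0.2  0.1  0.6] w 0.0164 gf 49.8 pos [0.5077 0.1911 0.0624] rot [3.141 0.    1.668] q6 0.2
```

```bash
python3 -m inch '-1 0 0 -.2 0 0 0;-1 0 0 -.3 0 0 0;-1 0 0 -.5 0 0 0;-1 0 0 -.6 0 0 0;-1 0 0 -.6 0 0 0;-1 0 0 -.5 0 0 0;-1 0 0 0 0 0 0'
python3 go.py 0.5688 -0.2403 0.13 -0.14
python3 - <<'E'
from h import *
s=snap('scene','s2')
cv2.imwrite('pics/m2.png',cv2.resize(s['img'][140:290,150:350],None,fx=2.5,fy=2.5))
E
```

```text
time_s: 13.2
ee_pos: [0.5081, 0.1913, 0.1447]
eef_rot: [3.139, -0.0, 1.668]
force: [-0.3, -0.5, -4.7]
grip_width: 0.0166
grip_force: 49.8
shift now [-14.52   0.61   0.48] after turn [ 4.01 13.96  0.49] turn [ 1.000e-02 -1.000e-02  1.036e+01]
t 13.2 F [-0.3 -0.5 -4.7] w 0.0166 gf 49.8 pos [0.5081 0.1913 0.1447] rot [ 3.139 -0.     1.668] q6 0.2
```

View pics/m2.png

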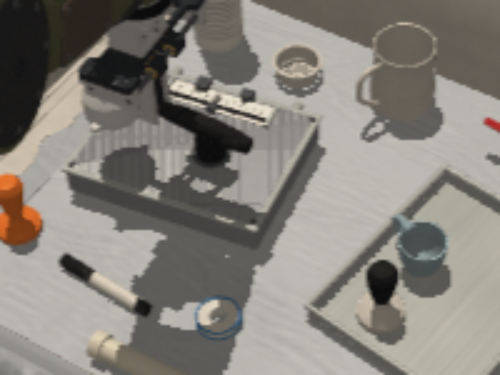

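The portafilter is held level above the doser, and the tamper stands upright in the tray at (380,300).

```bash
python3 -m inch '-1 -.5 0 0 0 0 0;-1 -.8 0 0 0 0 0;-1 -.9 0 0 0 0 0;-1 -.9 0 0 0 0 0;-1 -.9 0 0 0 0 0;-1 -.9 0 0 0 0 0;-1 -.9 0 0 0 0 0;-1 -.9 0 0 0 0 0;-1 -.6 0 0 0 0 .4;-1 -.3 0 0 0 0 .8'>/dev/null; python3 -m inch '-1 0 0 0 0 0 1;-1 0 0 0 0 0 1;-1 0 0 0 0 0 1;-1 0 0 0 0 0 1;-1 0 0 0 0 0 1;-1 0 0 0 0 0 1;-1 0 0 0 0 0 1;-1 0 0 0 0 0 1;-1 0 0 0 0 0 .7;-1 0 0 0 0 0 .4'
python3 go.py 0.5688 -0.2403 0.13 -0.14
```

```text
time_s: 15.75
ee_pos: [0.5288, -0.0361, 0.1429]
eef_rot: [-3.142, 0.001, -0.136]
force: [-0.1, -0.7, -5.5]
grip_width: 0.0167
grip_force: 49.8
shift now [2.24 6.56 0.43] after turn [2.27 6.55 0.43] turn [-0.    0.01  0.02]
t 15.75 F [-0.1 -0.7 -5.5] w 0.0167 gf 49.8 pos [ 0.5288 -0.0361  0.1429] rot [-3.142e+00  1.000e-03 -1.360e-01] q6 1.57
```

```bash
python3 -m inch '-1 .3 .7 0 0 0 0;-1 .3 .9 0 0 0 0;-1 .3 .9 0 0 0 0;-1 .3 .9 0 0 0 0;-1 .3 .9 0 0 0 0;-1 .3 .9 0 0 0 0;-1 .3 .8 0 0 0 0;-1 .15 .55 0 0 0 0;-1 0 0 0 0 0 0;-1 0 0 0 0 0 0'
python3 go.py 0.5688 -0.2403 0.0164 -0.14
python3 - <<'E'
from h import *
s=snap('scene','s3');t=snap('top')
a=cv2.resize(s['img'][170:330,240:420],(400,356));b=cv2.resize(t['img'][140:300,300:440],(311,356))
cv2.imwrite('pics/m3.png',np.hstack([a,b]))
E
```

```text
time_s: 17.0
ee_pos: [0.5705, -0.2387, 0.1432]
eef_rot: [-3.141, 0.0, -0.13]
force: [-1.0, 0.7, -4.6]
grip_width: 0.0165
grip_force: 49.8
shift now [-0.05  0.06  4.23] after turn [-0.05  0.06  4.23] turn [-0.    0.    0.06]
t 17.0 F [-1.   0.7 -4.6] w 0.0165 gf 49.8 pos [ 0.5705 -0.2387  0.1432] rot [-3.141  0.    -0.13 ] q6 1.24
```

View pics/m3.png

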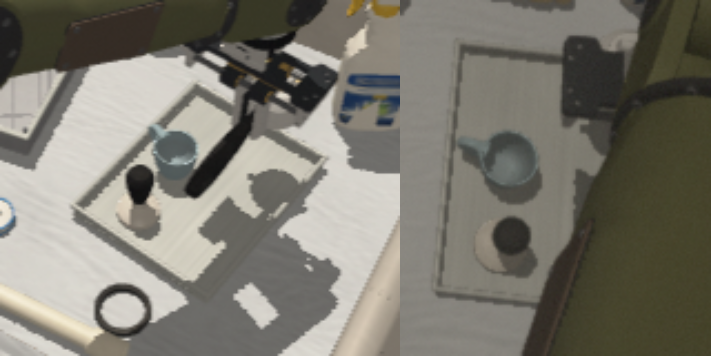

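The portafilter's handle hangs over the free right-hand strip of the tray, clear of the cup and the tamper. I'll lower it.

```bash
python3 -m inch '-1 -.05 .06 .5 0 0 0;-1 0 0 .7 0 0 0;-1 0 0 .7 0 0 0;-1 0 0 .7 0 0 0;-1 0 0 .6 0 0 0;-1 0 0 .4 0 0 0;-1 0 0 .25 0 0 0;-1 0 0 .1 0 0 0;-1 0 0 .05 0 0 0;-1 0 0 0 0 0 0'
python3 go.py 0.5688 -0.2403 0.0164 -0.14
```

```text
time_s: 18.35
ee_pos: [0.5692, -0.2411, 0.0237]
eef_rot: [3.141, -0.001, -0.13]
force: [-0.1, 1.3, -5.4]
grip_width: 0.0164
grip_force: 49.8
shift now [-0.02 -0.02  0.24] after turn [-0.02 -0.02  0.24] turn [ 0.   -0.    0.06]
t 18.35 F [-0.1  1.3 -5.4] w 0.0164 gf 49.8 pos [ 0.5692 -0.2411  0.0237] rot [ 3.141e+00 -1.000e-03 -1.300e-01] q6 1.24
```

```bash
python3 -m inch '-1 0 0 .05 0 0 0;-1 0 0 .05 0 0 0;-1 0 0 .05 0 0 0;-1 0 0 .05 0 0 0;-1 0 0 .03 0 0 0;-1 0 0 0 0 0 0'
python3 go.py 0.5688 -0.2403 0.0164 -0.14
```

```text
time_s: 19.1
ee_pos: [0.5691, -0.2411, 0.0168]
eef_rot: [3.141, -0.0, -0.13]
force: [-3.9, 1.6, 0.5]
grip_width: 0.0165
grip_force: 49.7
shift now [-0.01 -0.03  0.01] after turn [-0.01 -0.03  0.01] turn [ 0.   -0.    0.06]
t 19.1 F [-3.9  1.6  0.5] w 0.0165 gf 49.7 pos [ 0.5691 -0.2411  0.0168] rot [ 3.141 -0.    -0.13 ] q6 1.24
```

```bash
python3 -m inch '-1 0 0 .04 0 0 0;-1 0 0 0 0 0 0;-.6 0 0 0 0 0 0;-.3 0 0 0 0 0 0;-.1 0 0 0 0 0 0;-.1 0 0 0 0 0 0;-.1 0 0 -.5 0 0 0;-.1 0 0 -.8 0 0 0;-.1 0 0 -1 0 0 0;-.1 0 0 -1 0 0 0'>/dev/null;python3 -m inch '-.1 0 0 -1 0 0 0;-.1 0 0 -1 0 0 0;-.1 0 0 -.5 0 0 0;-.1 0 0 0 0 0 0'
python3 go.py 0.557 0.1525 0.18 1.70
```

```text
time_s: 20.85
ee_pos: [0.5692, -0.2411, 0.1902]
eef_rot: [3.141, -0.002, -0.13]
force: [-0.2, -0.3, -0.7]
grip_width: 0.0423
grip_force: 0.0
shift now [ -2.1  -12.96   0.33] after turn [13.06  1.29  0.34] turn [ 1.000e-02 -0.000e+00 -1.048e+01]
t 20.85 F [-0.2 -0.3 -0.7] w 0.0423 gf 0.0 pos [ 0.5692 -0.2411  0.1902] rot [ 3.141e+00 -2.000e-03 -1.300e-01] q6 1.24
```

```bash
python3 -m inch '-.1 -.2 -1 0 0 0 0;-.1 -.2 -1 0 0 0 0;-.1 -.2 -1 0 0 0 0;-.1 -.2 -1 0 0 0 0;-.1 -.2 -1 0 0 0 0;-.1 -.2 -1 0 0 0 0' ; python3 - <<'E'
from h import *
t=snap('top','t4');s=snap('scene','s4')
a=cv2.resize(t['img'][155:275,140:280],None,fx=3,fy=3,interpolation=cv2.INTER_CUBIC)
z=cv2.resize(t['img'][168:203,170:245],(420,196),interpolation=cv2.INTER_CUBIC)
b=cv2.resize(s['img'][150:330,170:400],(380,297))
z2=cv2.resize(s['img'][165:200,205:265],(380,222),interpolation=cv2.INTER_CUBIC)
im=np.zeros((570,800,3),np.uint8);im[:360,:420]=a;im[365:561,:420]=z;im[:297,420:]=b;im[300:522,420:]=z2
cv2.imwrite('pics/m4.png',cv2.convertScaleAbs(im,alpha=1.4))
E
```

```text
time_s: 21.6
ee_pos: [0.5559, -0.0568, 0.1878]
eef_rot: [-3.142, 0.002, -0.13]
force: [-0.0, -0.4, -0.3]
grip_width: 0.0422
grip_force: 0.0
```

View pics/m4.png

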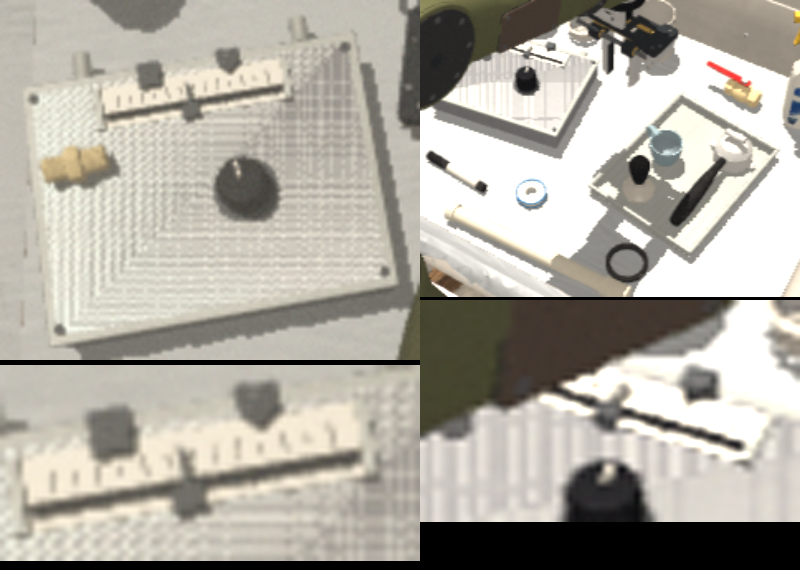

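Both items are in the tray as wanted. The zoom puts the pointer tip near (185,452) and the arrow nose near (262,428).

```bash
python3 - <<'E'
from h import *
np.set_printoptions(precision=4,suppress=True)
t=load('top')
P=np.array([0.5663,0.1854]);ya=.130;R=np.array([[np.cos(ya),-np.sin(ya)],[np.sin(ya),np.cos(ya)]])
for n,a,b,z in[('tip',185,452,.056),('base',190,500,.056),('nose',262,428,.056),('arrow body',259,400,.058),('scale L',25,480,.051),('scale R',362,418,.051),('sq',112,457,.054)]:
    print(n,(plane(t,170+(a+.5)/5.6-.5,168+(b-365+.5)/5.6-.5,z)[:2]-P)@R)
w=cloud(t);m=(w[...,2]>.079)&(w[...,2]<.09)&(np.hypot(w[...,0]-.558,w[...,1]-.153)<.03)
q=w[m];print('knob',q.mean(0),(q.min(0)+q.max(0))/2,len(q))
v,u=np.nonzero(m);e=cv2.fitEllipse(cv2.findContours(m.astype(np.uint8),0,1)[0][0]);print(e,plane(t,e[0][0],e[0][1],.083))
E
python3 go.py 0.558 0.153 0.18 1.2
```

```text
tip [0.0804 0.0043]
base [0.059  0.0047]
nose [ 0.0858 -0.0294]
arrow body [ 0.0978 -0.0299]
scale L [0.0807 0.0736]
scale R [ 0.0851 -0.0718]
sq [0.0839 0.0354]
knob [0.5593 0.1549 0.0841] [0.5607 0.1551 0.0841] 217
((219.98178100585938, 215.1797332763672), (15.50434398651123, 16.16453742980957), 64.16913604736328) [0.5595 0.1551 0.083 ]
shift now [-0.81 -6.9   0.27] after turn [ 6.5  -2.46  0.27] turn [-0.01  0.01 -7.6 ]
t 21.7 F [-0.2 -0.   0.7] w 0.0423 gf 0.0 pos [ 0.556  -0.0556  0.1881] rot [-3.141e+00  2.000e-03 -1.270e-01] q6 1.53
```

```bash
python3 -m inch '.6 -.1 -1 0 0 0 0;.6 -.1 -1 0 0 0 0;.6 -.1 -1 0 0 0 0;.6 -.1 -1 0 0 0 0;.6 -.1 -1 0 0 0 0;.6 -.1 -1 0 0 0 0;.6 -.1 -.9 0 0 0 0;.6 0 0 0 0 0 -.8;.6 0 0 0 0 0 -1;.6 0 0 0 0 0 -1' >/dev/null;python3 -m inch '.6 0 0 0 0 0 -1;.6 0 0 0 0 0 -1;.6 0 0 0 0 0 -1;.6 0 0 0 0 0 -1;.6 0 0 0 0 0 -.8;.6 0 0 0 0 0 0'
python3 go.py 0.559 0.1545 0.056 1.2
```

```text
time_s: 23.7
ee_pos: [0.5624, 0.1495, 0.1883]
eef_rot: [-3.14, 0.001, 1.195]
force: [-0.4, 0.0, -0.4]
grip_width: 0.0752
grip_force: 0.0
shift now [ 0.12 -0.16  4.41] after turn [ 0.12 -0.17  4.41] turn [-0.01  0.   -0.03]
t 23.7 F [-0.4  0.  -0.4] w 0.0752 gf 0.0 pos [0.5624 0.1495 0.1883] rot [-3.140e+00  1.000e-03  1.195e+00] q6 0.57
```

```bash
python3 -m inch '.6 .12 -.16 .8 0 0 0;.6 0 0 .9 0 0 0;.6 0 0 .9 0 0 0;.6 0 0 .8 0 0 0;.6 0 0 .5 0 0 0;.6 0 0 .4 0 0 0;.6 0 0 0 0 0 0';python3 go.py 0.559 0.1545 0.058 1.2; python3 -m inch '0 0 0 0 0 0 0;-.3 0 0 0 0 0 0;-1 0 0 0 0 0 0;-1 0 0 0 0 0 0;-1 0 0 0 0 0 0' 25
```

```text
time_s: 24.58
ee_pos: [0.5591, 0.1551, 0.0597]
eef_rot: [-3.141, 0.001, 1.196]
force: [0.1, -0.2, 0.6]
grip_width: 0.0752
grip_force: 0.0
shift now [-0.02  0.    0.06] after turn [-0.02  0.    0.06] turn [-0.    0.   -0.02]
t 24.575 F [ 0.1 -0.2  0.6] w 0.0752 gf 0.0 pos [0.5591 0.1551 0.0597] rot [-3.141e+00  1.000e-03  1.196e+00] q6 0.58
time_s: 25.2
ee_pos: [0.5598, 0.1551, 0.0605]
eef_rot: [3.14, -0.0, 1.197]
force: [4.2, -2.5, -0.6]
grip_width: 0.0373
grip_force: 25.0
```

```bash
python3 -m inch '-1 0 0 0 0 0 .6;-1 0 0 0 0 0 .9;-1 0 0 0 0 0 .9;-1 0 0 0 0 0 .9;-1 0 0 0 0 0 .9;-1 0 0 0 0 0 .9;-1 0 0 0 0 0 .9;-1 0 0 0 0 0 .9;-1 0 0 0 0 0 .9;-1 0 0 0 0 0 0'
python3 - <<'E'
from h import *
t=snap('top');s=snap('scene')
a=cv2.resize(t['img'][160:210,165:250],(680,400),interpolation=cv2.INTER_CUBIC)
cv2.imwrite('pics/m5.png',cv2.convertScaleAbs(np.vstack([a[:300],cv2.resize(s['img'][160:210,200:313],(680,300),interpolation=cv2.INTER_CUBIC)]),alpha=1.4))
E
```

```text
time_s: 26.45
ee_pos: [0.5601, 0.1546, 0.0605]
eef_rot: [3.141, -0.002, -0.167]
force: [6.8, -5.4, -0.5]
grip_width: 0.0375
grip_force: 25.0
```

View pics/m5.png

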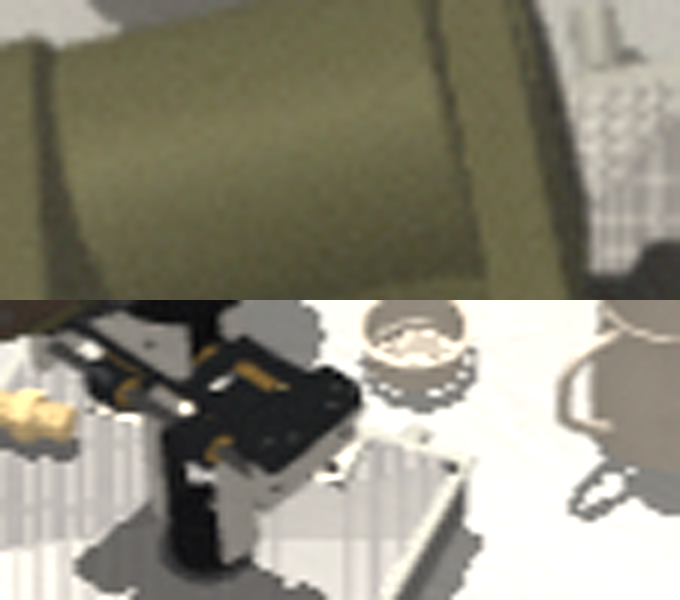

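The arm hides the scale, so I'll release the knob, lift and step aside to check.

```bash
python3 -m inch '-.5 0 0 0 0 0 0;0 0 0 0 0 0 0;.4 0 0 0 0 0 0;.4 0 0 0 0 0 0;.4 0 0 -.6 0 0 0;.4 0 0 -1 0 0 0;.4 0 0 -1 0 0 0;.4 0 0 -1 0 0 0;.4 0 0 -1 0 0 0;.4 0 .6 0 0 0 0'>/dev/null; python3 -m inch '.4 0 1 0 0 0 0;.4 0 1 0 0 0 0;.4 0 1 0 0 0 0;.4 0 1 0 0 0 0;.4 0 1 0 0 0 0;.4 0 1 0 0 0 0;.4 0 .6 0 0 0 0;.4 0 0 0 0 0 0'
python3 - <<'E'
from h import *
t=snap('top');s=snap('scene')
z=cv2.resize(t['img'][168:203,170:245],(420,196),interpolation=cv2.INTER_CUBIC)
b=cv2.resize(s['img'][150:330,170:400],(380,297))
im=np.zeros((500,420,3),np.uint8);im[:196]=z;im[200:497,:380]=b
cv2.imwrite('pics/m6.png',cv2.convertScaleAbs(im,alpha=1.4))
E
```

```text
time_s: 28.8
ee_pos: [0.5236, -0.0587, 0.1981]
eef_rot: [-3.142, 0.0, -0.166]
force: [-0.1, -1.0, 0.4]
grip_width: 0.066
grip_force: 0.0
```

View pics/m6.png

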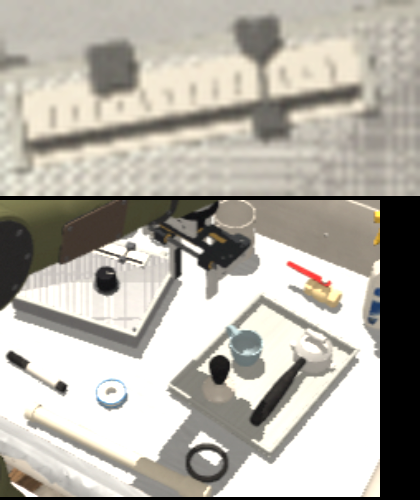

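The pointer, from its base at (269,120) to its tip near (262,70), meets the arrow nose at (260,60). I'll check this numerically, along with the state of the tray.

```bash
python3 - <<'E'
from h import *
np.set_printoptions(precision=4,suppress=True)
t=load('top')
P=np.array([0.5663,0.1854]);ya=.130;R=np.array([[np.cos(ya),-np.sin(ya)],[np.sin(ya),np.cos(ya)]])
for n,a,b,z in[('tip',262,75,.056),('base',269,122,.056),('nose',260,60,.056),('arrow body',258,38,.058)]:
    print(n,(plane(t,170+(a+.5)/5.6-.5,168+(b+.5)/5.6-.5,z)[:2]-P)@R)
# dark-pixel row centroids between pointer base and clip
g=t['img'].max(-1).astype(float)
for v in range(170,194):
    r=g[v,209:226];w=np.clip(np.median(r)-r-8,0,None)
    if w.sum()>0:
        u=209+(w*np.arange(17)).sum()/w.sum();print(v,round(u,2),(plane(t,u,v,.056)[:2]-P)@R,int(w.sum()))
for n in('top','scene'):
    w=cloud(load(n));m=(np.hypot(w[...,0]-.478,w[...,1]+.136)<.045)&(w[...,2]>.06);print(n,'tamper',w[m].mean(0),w[m][:,2].max())
    m=(np.hypot(w[...,0]-.63,w[...,1]+.25)<.06)&(w[...,2]>.035);print('pf head',w[m].mean(0),w[m][:,2].max())
E
```

```text
tip [ 0.0805 -0.0287]
base [ 0.0593 -0.029 ]
nose [ 0.0873 -0.0287]
arrow body [ 0.0965 -0.0293]
170 218.0 [ 0.1073 -0.036 ] 9
171 215.91 [ 0.1056 -0.0308] 210
172 215.45 [ 0.1032 -0.0294] 224
173 215.6 [ 0.1007 -0.0294] 227
174 215.54 [ 0.0982 -0.0289] 349
175 216.38 [ 0.0954 -0.0306] 143
176 216.11 [ 0.093  -0.0297] 285
177 215.89 [ 0.0906 -0.0288] 353
178 216.07 [ 0.088  -0.0289] 323
179 216.21 [ 0.0855 -0.0289] 156
180 217.43 [ 0.0825 -0.0315] 100
181 216.72 [ 0.0803 -0.0295] 125
182 216.3 [ 0.078  -0.0282] 133
183 216.2 [ 0.0756 -0.0276] 92
184 220.44 [ 0.0715 -0.0373] 170
185 222.78 [ 0.0681 -0.0425] 179
186 221.14 [ 0.0663 -0.0383] 28
187 219.14 [ 0.0646 -0.0333] 7
188 210.23 [ 0.0655 -0.0121] 22
189 217.55 [ 0.0603 -0.0289] 119
190 218.29 [ 0.0575 -0.0303] 360
191 218.15 [ 0.0551 -0.0297] 411
192 218.07 [ 0.0527 -0.0292] 243
193 217.0 [ 0.0507 -0.0264] 18
top tamper [ 0.4866 -0.0998  0.4995] 0.5265303641140142
pf head [ 0.6233 -0.2592  0.0534] 0.077904279200957
scene tamper [ 0.4867 -0.1169  0.3734] 0.5256660058603768
pf head [ 0.6187 -0.2507  0.0506] 0.08097683314497539
```

```bash
python3 -c "
from station import ticket
print(ticket.hand_in())"
```

```text
the job is handed in; nothing more can be done
None
```

I handed the job in, with no verdict returned: the portafilter lies flat and the tamper stands upright in the tray, and the pointer measures within about 1 mm of the arrow clip's tip.

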